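# Clip the spreading rod into its dock and shut the keeper

## Task

Put the wooden paint-spreading rod away: take it off the blue rest and press it level down past the orange sprung jaw until it is fully home in both forks of the dock, with its yellow end in the slot of the wooden end block. Then slide the flush white keeper plate over the yellow end as far as it goes, and let go. Leave the cup, the jar and the mug standing where they are.

Things in the scene. Friction and masses are not known exactly. Their poses are not given: they have to be found in the camera images.
- dock: Fixed dock, turned differently each time: light wooden base 100 x 280 x 12 mm (x, y, z), origin at the centre of its underside, on the table. Along its y axis stand two grey forks at y = -120 and -20 mm, then a brown wooden end block 90 mm wide from y = +5 to +140, its deck 77 mm high. Between the forks 84 mm are free, down to the base and a thin hinge bar (21 mm high, x = 16).
- clip_seat (a point): Where the rod's centre lies when home, midway between the forks: dock (0, -70, 56) mm, axes as the dock. The rod then lies along dock y, its yellow end at dock y = +30 mm, black end at -170 mm.
- fork_near (a point): Seated rod axis in the fork nearer the end block: dock (0, -20, 56) mm. Each fork is 16 mm wide (y). At -x a fixed grey tine, inner face 11.5 mm from the rod axis; at +x a prong of the orange jaw, 13 mm from it. Both flare outward 30 degrees at the top (92 mm high) to a mouth about 35 mm wide.
- fork_far (a point): Seated rod axis in the other, equal fork: dock (0, -120, 56) mm.
- end_slot (a point): Centre of the end block's slot at deck height: dock (0, 23.5, 77) mm. The slot is 34 mm wide (x), runs from y = +5 (open towards the forks) to y = +42, is open above, floor 12 mm high. It takes the rod's yellow end.
- jaw (a joint): Angle (rad) of the orange jaw, one part with a hooked prong at each fork, hinged along dock y 17 mm high. 0 = closed, held by its spring; grows outwards (+x). Its noses, 70 mm high, reach to 4.5 mm from the rod's middle plane, so it gives about 0.12 rad as the rod is pushed straight down (5 to 17 N at its middle) and snaps back over it to near 0.
- keeper (a joint): Travel (m) of the white keeper plate, 52 x 60 x 7 mm (dock x, y, z), no handle, top flush with the deck. Slides towards the forks (dock -y): 0 = fully back, 0.060 = shut, at a stop. Starts at 0 to 0.025, clear of the slot; shut, it covers the last 15 mm of the seated rod, 3 mm above it. Friction 1.5 N: press down and drag; it stays where left.
- keeper_top (a point): Centre of the keeper plate's top face, 77 mm above the table; moves with it. Axes as the dock.
- rod: Loose wooden spreading rod, round, 22 mm in diameter, 200 mm long, about 0.09 kg; origin at its centre, its y axis runs along the rod towards the yellow end.
- rod_mid (a point): Centre of the rod: the place to grasp it, across the rod.
- rod_yellow (a point): Centre of the end face of the rod's yellow end (30 mm yellow band).
- rod_black (a point): Centre of the end face of the rod's black end (30 mm black band).
- rest: Fixed blue rest, base 70 x 170 x 10 mm, origin at the centre of its underside. The rod lies along its y axis, yellow end to +y, in two V notches 12 mm wide at y = +-70 mm, rod axis 50 mm above the table; notch tips 60 mm high. Free between the notches.
- cup: Bystander: white cup, 72 mm across, 85 mm high, stands by the rest; origin at the centre of its underside.
- jar: Bystander: yellow paint jar with black cap, 60 mm across, 85 mm high, stands by the dock on its jaw side; origin at the centre of its underside.
- mug: Bystander: blue mug, 68 mm across, 80 mm high, with a handle, stands by the dock on the side away from the jaw; origin at the centre of its underside.
Not all that is in view belongs to the job. There is more than one size of the rod; the one meant has the size given above.

How it is judged:
On the way, in this order (a step that is already met when the one before it is completed fails the run):
1. the rod sits home in both forks, yellow end in the slot, the jaw closed over it (height (world z) of each of rod_yellow, rod_black below 0.0605 m and x of rod_mid in the frame of dock between -0.005 and 0.005 m and angle between the y axis of rod and the y axis of dock, either way round below 0.06 rad and y of rod_yellow in the frame of dock between 0.021 and 0.045 m and z of rod_yellow in the frame of dock above 0.05 m and value of joint jaw below 0.06 rad), for 0.2 s.
2. the keeper is slid shut over the seated rod (all of step 1 and value of joint keeper above 0.053 m), for 0.2 s.
At the end, for the whole second after the job is handed in: Rod at rest in both forks: each end axis under 60.5 mm high (56 home), centre within 5 mm of the fork line, within 0.06 rad of it, yellow end in the slot at dock y 21 to 45 mm; jaw closed over it (under 0.06 rad); keeper beyond 53 of its 60 mm (all of step 2 and linear speed of rod below 0.02 m/s); the robot touches nothing.
It fails at once if the cup is pushed more than 15 mm or tipped (distance of cup from where it was at the start of the episode above 0.015 m or angle between cup's own z axis and vertical above 0.25 rad).
It fails at once if the jar is pushed more than 15 mm or tipped (distance of jar from where it was at the start of the episode above 0.015 m or angle between jar's own z axis and vertical above 0.25 rad).
It fails at once if the mug is pushed more than 15 mm or tipped (distance of mug from where it was at the start of the episode above 0.015 m or angle between mug's own z axis and vertical above 0.25 rad).
It also fails if it takes over 54 s, if anything falls off the work surface, if the arm or the gripper's body presses on something with over 40 N, if the wrist force passes 120 N, or if a joint passes its speed limit or range.

## Robot

A 6-joint arm with a two-finger parallel gripper is mounted at the origin on the work surface. World frame = base frame: x ahead of the robot, y to its left, z up, the work surface at z = 0. Lengths are in m, angles in rad, forces in N, time in s.
With the tool pointing down it reaches from about 0.225 to 0.875 m from the base axis. Payload 3.4 kg.
Tool frame: the origin (TCP) lies at the very end of the fingers, on their centre line; the grasp point (between the pads) lies manip.pinch_z behind it (manip.pinch_z is the distance from the TCP to the grasp point, in m); z points along the fingers, y is the direction in which the jaws open and shut (so a half turn about z gives the same grasp; the last joint's range is limited). The gripper opens to 85 mm and grips with 20 to 120 N. Pads are 22 mm wide; open, the fingers measure 114 mm over their backs; the gripper's body (76 mm by 85 mm) begins 54 mm behind the grasp point. The pads swing forward as they close: fully open they stand 13 mm farther back than shut.
Start: joints at [1.193, 0.276, 1.505, -0, 1.361, -0.121], TCP at [0.146, 0.556, 0.231] pointing down, gripper open.
Joint ranges: [-2.89, 2.89], [-0.75, 2.08], [0.22, 2.7], [-1.18, 4.32], [0.11, 2.71], [-2.7, 2.7]. Speed limits (rad/s): [2.57, 2.57, 3.14, 3.14, 3.14, 3.14].

## Interface

Orientations are given as a unit quaternion [w, x, y, z].
In Python, from rig import manip, imaging, workorder gives the robot as it stands.
- The arm moves only by the tool apply_moves, never from a script. Its argument "moves" is one flat list of numbers, 7 for each row, row after row: the finger opening in m, from 0 to 0.0854, then the shift along the tool's x, y, z in m, then the turn, a rotation vector about the tool's x, y, z in rad. In form: [jaw, tx, ty, tz, rx, ry, rz, jaw, tx, ty, tz, rx, ry, rz, ...]. A call has exactly 8 rows; each row shifts and turns the pose as measured when the row begins, along the tool's axes as they then stand; what a row does not reach is not made up. A row lasts 1/12 s, in which the tool goes at most 41.7 mm and 7.16 degrees, less where a joint would pass 70% of its speed; a pose out of reach is approached as far as the arm can. A call with a gripper value outside its range is refused whole. The fingers move at their own pace and stop on an object; "newtons" is the grip in N (left out, the last holds). Time passes only in rows, so rows that do not move let the fingers close, or fill a call up. It gives the time, the measured TCP pose, the force and the opening at its end, in the units of the state.
- manip.get_state(): the state, without advancing time (a new reading comes with each control period).
- imaging.get_image(name): name is "side" or "top"; returns a dict with "image" (480x640x3 uint8, red, green, blue), "range_z" (480x640 float32, m along the optical axis (not along the pixel's ray), 0 where there is no reading), "fx", "fy", "cx", "cy" (pixels), "k1" (the pictures are not rectified: a ray, as slopes to the right and down, at radius r is drawn at 1 + k1 r^2 times it, then the intrinsics apply), "R" (3x3) and "t" (3): a world point X has camera coordinates R X + t. Camera axes: x right, y down, z forward; pixel columns grow to the right and rows downward; lengths in m; the calibration is good to about 2 mm. A picture is of the moment at which its call begins.
- workorder.sign_off(): hands the job in, once; it reports no verdict.
The state is a dict: "clock": time; "qpos": joint angles; "qd": joint speeds; "effort": joint torques, N m; "position": TCP position; "ee_rot": TCP orientation; "contact_force": force on the tool from outside, world axes, zero at the start; "moment": the same for the moment, N m; "width": finger opening in m.
Only numpy, scipy, OpenCV 4.12 (cv2) and the standard library are available. Lean on these libraries where they do the work, as an engineer would, in place of code of your own. Each camera call takes 0.05 s, during which the arm holds its last target.

## Working session

There is one attempt and no reset: what is moved stays moved. The work goes in short steps, Python scripts to look and compute and a tool call to move; the robot and the scene stay as the last step left them, time stands still between calls to the robot, and variables do not carry over. Pictures are saved under pics/ and viewed, and the job is handed in when it is done.

Besides the shell and the picture viewer there is one more tool, called by a JSON object that holds its "fn" and its "kwargs", one argument or row to a line. apply_moves: Moves the arm, as the interface text tells. Its arguments: {"type":"object","properties":{"moves":{"type":"array"},"newtons":{"type":"number"}},"required":["moves"]}

```bash
mkdir -p pics; ls; cat > h.py <<'E'
import numpy as np, cv2
from rig import manip, imaging, workorder
def grab(n):
    d=imaging.get_image(n); np.savez('last_'+n+'.npz',**{k:np.asarray(v) for k,v in d.items()}); return d
def load(n): return dict(np.load('last_'+n+'.npz'))
def cloud(d):
    h,w=d['range_z'].shape
    u,v=np.meshgrid(np.arange(w),np.arange(h))
    xd=(u-d['cx'])/d['fx']; yd=(v-d['cy'])/d['fy']; k=d['k1']
    x,y=xd.copy(),yd.copy()
    for _ in range(20):
        s=1+k*(x*x+y*y); x=xd/s; y=yd/s
    z=d['range_z']
    P=np.stack([x*z,y*z,z],-1)
    W=(P-d['t'])@d['R']
    W[z==0]=np.nan
    return W
def proj(d,X):
    c=d['R']@np.asarray(X)+d['t']; x,y=c[0]/c[2],c[1]/c[2]; s=1+d['k1']*(x*x+y*y)
    return d['fx']*x*s+d['cx'],d['fy']*y*s+d['cy']
E
python3 - <<'E'
from h import *
for n in ['top','side']:
    d=grab(n); cv2.imwrite(f'pics/{n}0.png',d['image'][:,:,::-1])
    print(n,d['fx'],d['k1'],-d['R'].T@d['t'],d['R'].round(3).tolist())
print(manip.get_state(), manip.pinch_z)
E
```

```text
pics
top 594.7282864347726 -0.10503309928073572 [ 0.31329277 -0.01625826  1.20148549] [[-0.014, -1.0, 0.005], [-0.979, 0.013, -0.205], [0.205, -0.007, -0.979]]
side 587.396099396472 -0.05837077312237926 [ 0.42495773 -0.89294863  0.70672137] [[0.988, -0.153, -0.003], [-0.09, -0.563, -0.822], [0.124, 0.813, -0.57]]
{'clock': 0.1, 'qpos': array([ 1.19298311e+00,  2.76538093e-01,  1.50598515e+00, -4.28687965e-05,
        1.36070428e+00, -1.21043832e-01]), 'qd': array([-0.00036805, -0.00025235, -0.00086216, -0.0001315 ,  0.00054402,
        0.00030272]), 'effort': array([ 1.28094416e-03, -4.17700446e+01, -2.46404886e+01, -1.49204589e-04,
        5.97257880e-03,  2.85385266e-05]), 'position': array([0.14589811, 0.55570447, 0.23053112]), 'ee_rot': array([-1.81473675e-04,  1.28027805e-01,  9.91770242e-01, -7.97314121e-04]), 'contact_force': array([ 0.75930968,  0.05849349, -0.1794235 ]), 'moment': array([ 0.0393259 , -0.06173654,  0.02459082]), 'width': 0.08522846619488644} 0.0187
```

View pics/top0.png

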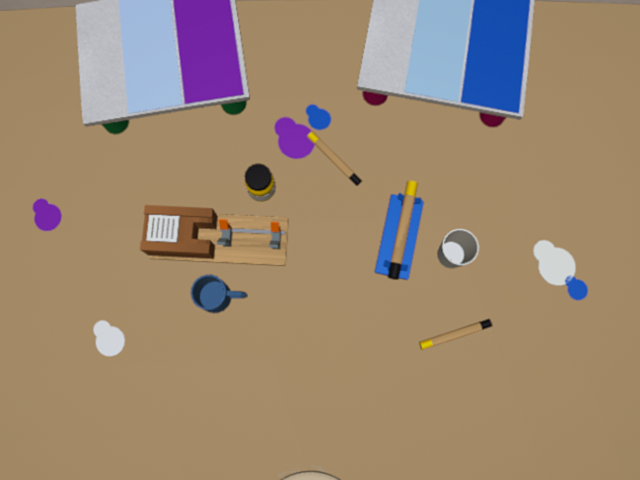

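View pics/side0.png

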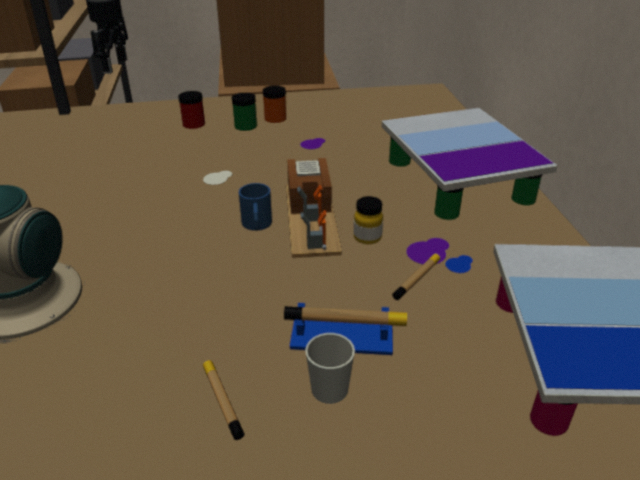

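The rod candidates in the top view are the short thin ones at (334,158) and (456,334), lying on the table, and the thick one at (403,230) on the blue rest. The last fits (rest, 200 × 22 mm). I'll measure all three and check a crop.

```bash
python3 - <<'E'
from h import *
d=load('top'); W=cloud(d); I=d['image']
hsv=cv2.cvtColor(I,cv2.COLOR_RGB2HSV)
np.set_printoptions(precision=4,suppress=True)
crop=cv2.resize(I[120:370,300:520],None,fx=2.7,fy=2.4,interpolation=cv2.INTER_CUBIC)
cv2.imwrite('pics/crop_rod.png',cv2.resize(I[120:370,300:520],None,fx=2.4,fy=2.4,interpolation=cv2.INTER_CUBIC)[:,:,::-1])
cv2.imwrite('pics/crop_dock.png',cv2.resize(I[150:325,120:310],None,fx=3.4,fy=3.4,interpolation=cv2.INTER_CUBIC)[:,:,::-1])
def hp(u0,v0,u1,v1,zmin,zmax):
    w=W[v0:v1,u0:u1]; m=(w[...,2]>zmin)&(w[...,2]<zmax); return w[m]
# table height check
print('table',np.nanmedian(W[300:330,280:400,2]))
for nm,b in {'restrod':(370,170,430,290),'s1':(300,125,370,190),'s2':(410,310,500,355)}.items():
    lo=0.045 if nm=='restrod' else 0.006
    p=hp(*b,lo,0.09); c=p[:,:2].mean(0); q=p[:,:2]-c
    U,S,V=np.linalg.svd(q,full_matrices=False); a=q@V[0]; bb=q@V[1]
    print(nm,len(p),c,V[0],'len',np.ptp(a),'mid',c+V[0]*(a.max()+a.min())/2,'width',np.percentile(bb,[1,99]),'z',np.percentile(p[:,2],[5,50,95,99]))
def blob(nm,b,lo,hi):
    p=hp(*b,lo,hi); (c,r)=cv2.minEnclosingCircle(p[:,:2].astype(np.float32)); print(nm,c,r,p[:,2].max())
blob('cup',(435,225,485,270),0.07,0.1);blob('jar',(235,155,285,205),0.07,0.1);blob('mug',(185,270,250,315),0.06,0.1)
# keeper: white
m=(hsv[...,1]<50)&(hsv[...,2]>130); m[:, :140]=0;m[:,190:]=0;m[:205]=0;m[255:]=0
print('keeper px',m.sum()); p=W[m&(W[...,2]>0.06)]; print(cv2.minAreaRect(p[:,:2].astype(np.float32)),p[:,2].mean())
# deck top
p=hp(130,195,225,270,0.068,0.085);print('block',cv2.minAreaRect(p[:,:2].astype(np.float32)),np.median(p[:,2]))
p=hp(130,195,300,275,0.005,0.10);print('dock',cv2.minAreaRect(p[:,:2].astype(np.float32)))
m=(hsv[...,0]<12)&(hsv[...,1]>180)&(hsv[...,2]>120);m[:210]=0;m[245:]=0;m[:,:210]=0;m[:,290:]=0
n,l,s,c=cv2.connectedComponentsWithStats(m.astype(np.uint8))
for i in range(1,n): print('orange',s[i],np.nanmean(W[l==i],0))
E
```

```text
table 0.0006948866849797167
restrod 1275 [ 0.5694 -0.1892] [-0.9711  0.2388] len 0.20221449280850062 mid [ 0.5731 -0.1901] width [-0.0215  0.0225] z [0.0501 0.059  0.064  0.0655]
s1 604 [ 0.7407 -0.057 ] [-0.7518 -0.6594] len 0.18729726276543782 mid [ 0.7441 -0.054 ] width [-0.0745  0.0516] z [0.0064 0.0153 0.0201 0.0217]
s2 667 [ 0.3673 -0.2943] [ 0.2699 -0.9629] len 0.16895225277364823 mid [ 0.3651 -0.2867] width [-0.0161  0.0313] z [0.0081 0.0152 0.0196 0.0213]
cup (0.5299411416053772, -0.29619789123535156) 0.03612744063138962 0.08991940024418718
jar (0.6762216687202454, 0.09416549652814865) 0.027069034054875374 0.09309873638298333
mug (0.4481451213359833, 0.17264820635318756) 0.049693815410137177 0.0880353593660465
keeper px 816
((0.5763800144195557, 0.2814210057258606), (0.062414366751909256, 0.05416492000222206), 86.6706314086914) 0.0779864508508714
block ((0.5730063319206238, 0.23985007405281067), (0.16622526943683624, 0.09165717661380768), 86.52179718017578) 0.07721607191558263
dock ((0.578015923500061, 0.19389930367469788), (0.35534223914146423, 0.1679478883743286), 89.11341094970703)
orange [219 221   1   2   2] [0.584  0.1675 0.0897]
orange [271 224   1   2   2] [0.5764 0.0671 0.0909]
orange [227 228   1   1   1] [0.5746 0.1542 0.0737]
orange [279 228   1   1   1] [0.5712 0.0522 0.0828]
orange [271 230   9   2   9] [0.5678 0.0605 0.0737]
```

View pics/crop_rod.png

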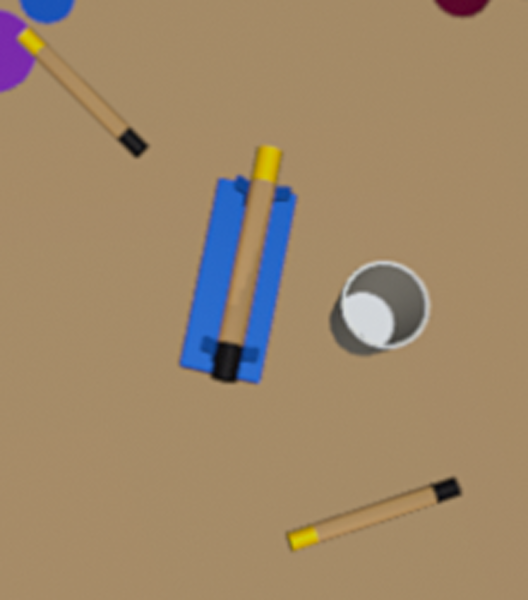

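View pics/crop_dock.png

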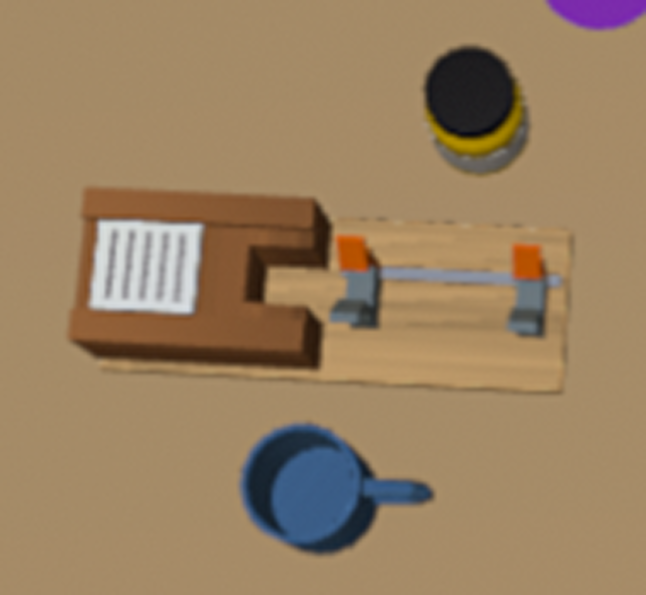

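The crop confirms the thick rod at (403,230), held in the V notches. The other two are about 15 mm thick and lie on the table. Next I'll fit the dock and rod poses to the images.

```bash
cat > fit.py <<'E'
from h import *
from scipy.optimize import least_squares, minimize
def seg(a,b,n=60):
    t=np.linspace(0,1,n)[:,None]; return np.array(a)*(1-t)+np.array(b)*t
def dockedges():
    L={}
    e=[]
    # base top visible edges (z=12)
    B=[(-.05,-.14),(.05,-.14),(.05,.005),(-.05,.14)]
    e+=[seg((-.05,-.14,.012),(.05,-.14,.012)),seg((-.05,-.14,.012),(-.05,0.0,.012)),seg((.05,-.14,.012),(.05,0.0,.012))]
    z=.077
    e+=[seg((-.045,.005,z),(-.045,.14,z)),seg((.045,.005,z),(.045,.14,z)),seg((-.045,.14,z),(.045,.14,z)),
        seg((-.045,.005,z),(-.017,.005,z)),seg((.017,.005,z),(.045,.005,z)),
        seg((-.017,.005,z),(-.017,.042,z)),seg((.017,.005,z),(.017,.042,z)),seg((-.017,.042,z),(.017,.042,z))]
    return np.vstack(e)
def keep(q):
    c=.105-q; z=.077
    P=[(-.026,c-.03,z),(.026,c-.03,z),(.026,c+.03,z),(-.026,c+.03,z)]
    return np.vstack([seg(P[i],P[(i+1)%4],40) for i in range(4)])
def pose(p,X):
    x,y,a=p; c,s=np.cos(a),np.sin(a)
    return np.stack([x+c*X[:,0]-s*X[:,1],y+s*X[:,0]+c*X[:,1],X[:,2]],1)
def projN(d,X):
    C=X@d['R'].T+d['t']; x,y=C[:,0]/C[:,2],C[:,1]/C[:,2]; s=1+d['k1']*(x*x+y*y)
    return np.stack([d['fx']*x*s+d['cx'],d['fy']*y*s+d['cy']],1)
def dt(d):
    g=cv2.cvtColor(d['image'],cv2.COLOR_RGB2GRAY); E=cv2.Canny(g,40,110)
    return cv2.distanceTransform(255-E,cv2.DIST_L2,5)
E
python3 - <<'E'
from fit import *
from scipy.ndimage import map_coordinates
np.set_printoptions(precision=4,suppress=True)
ds={n:load(n) for n in('top','side')}; D={n:dt(ds[n]) for n in ds}
def cost(p,names):
    X=np.vstack([pose(p[:3],dockedges()),pose(p[:3],keep(p[3]))]); r=0
    for n in names:
        uv=projN(ds[n],X); r+=np.minimum(map_coordinates(D[n],[uv[:,1],uv[:,0]],order=1),5).mean()
    return r
for names in (['top'],['side'],['top','side']):
    best=None
    for q in (0,.01,.02):
        a=-.06; ky=.105-q; p0=[.5764+np.sin(a)*ky,.2814-np.cos(a)*ky,a,q]
        for k in range(3):
            r=minimize(cost,p0,args=(names,),method='Nelder-Mead',options=dict(initial_simplex=np.array([p0]+[np.array(p0)+np.eye(4)[i]*(.008,.008,.04,.008)[i] for i in range(4)]),maxiter=600)); p0=r.x
        if best is None or r.fun<best.fun: best=r
    print(names,best.x,best.fun)
p=best.x
for n,b in(('top',(110,170,310,320)),('side',(220,130,400,270))):
    I=cv2.resize(ds[n]['image'],None,fx=4,fy=4,interpolation=cv2.INTER_CUBIC)
    X=np.vstack([pose(p[:3],dockedges()),pose(p[:3],keep(p[3]))])
    for u,v in projN(ds[n],X): cv2.circle(I,(int(4*u+2),int(4*v+2)),1,(0,255,0),-1)
    J=I[4*b[1]:4*b[3],4*b[0]:4*b[2]]; cv2.imwrite(f'pics/ov_{n}.png',J[:,:,::-1])
np.save('dock.npy',p)
E
```

```text
['top'] [ 0.568   0.1802 -0.0807  0.0039] 0.7060161828994751
['side'] [ 0.5685  0.1787 -0.0603  0.0041] 1.0044102668762207
['top', 'side'] [ 0.5682  0.1799 -0.0725  0.0037] 1.7980154752731323
```

View pics/ov_top.png

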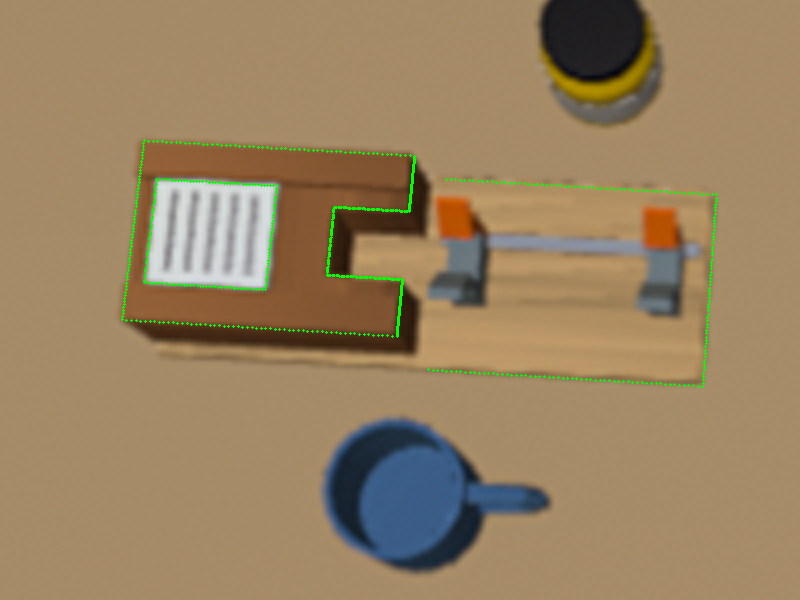

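View pics/ov_side.png

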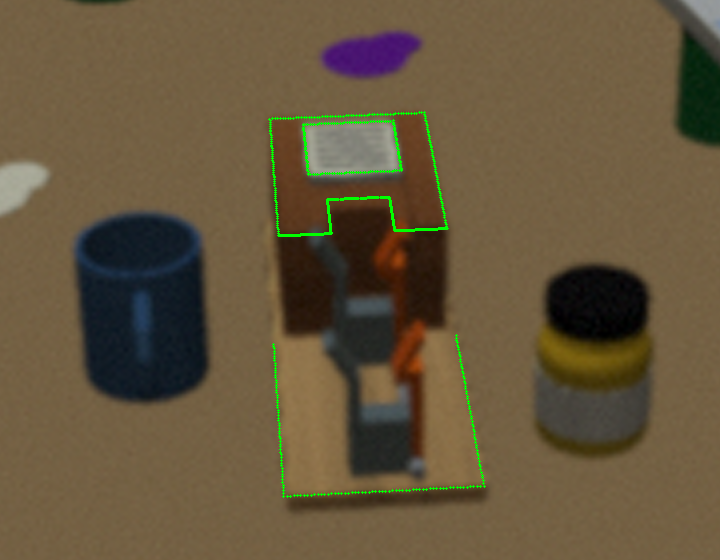

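```bash
cat > icp.py <<'E'
from fit import *
from scipy.ndimage import map_coordinates, gaussian_filter
def resid(d,G,X,T,rng=5.0):
    """X world pts on edge, T world pts slightly along tangent; signed subpixel offset along normal"""
    uv=projN(d,X); uv2=projN(d,T); t=uv2-uv; t/=np.linalg.norm(t,axis=1)[:,None]; n=np.stack([-t[:,1],t[:,0]],1)
    s=np.arange(-rng,rng+.01,.25)
    S=uv[:,None]+s[None,:,None]*n[:,None]
    prof=np.stack([map_coordinates(G[...,c],[S[...,1],S[...,0]],order=1) for c in range(3)],-1)
    g=np.linalg.norm(np.gradient(prof,axis=1),axis=-1)
    k=g.argmax(1); mx=g.max(1)
    w=g**3*np.exp(-.5*((s-s[k][:,None])/1.0)**2); off=(w*s).sum(1)/w.sum(1)
    return uv,n,off,mx
def img(d): return np.stack([gaussian_filter(d['image'][...,c].astype(float),.8) for c in range(3)],-1)
def rodedges(d,p,zc,r=.011,h=.1):
    x,y,a=p; ax=np.array([-np.sin(a),np.cos(a),0]); c=np.array([x,y,zc]); cam=-d['R'].T@d['t']
    t=np.linspace(-.92,.92,60)[:,None]*h; C=c+t*ax; v=C-cam; n=np.cross(ax,v); n/=np.linalg.norm(n,axis=1)[:,None]
    X=[C+r*n,C-r*n]; T=[x_+ax*.003 for x_ in X]
    return np.vstack(X),np.vstack(T),ax
def fitpose(ds,gen,p0,names,iters=12,rng0=5,cammode=True):
    p=np.array(p0,float); Gs={n:img(ds[n]) for n in names}
    for it in range(iters):
        rng=rng0 if it<4 else 2.5
        dat=[]
        for n in names:
            X,T=gen(ds[n],p); uv,nn,off,mx=resid(ds[n],Gs[n],X,T,rng); dat.append((n,nn,off,mx,uv))
        A=[];b=[]
        for n,nn,off,mx,uv in dat:
            J=np.zeros((len(uv),len(p)))
            for i in range(len(p)):
                q=p.copy(); q[i]+=1e-4; X,_=gen(ds[n],q); J[:,i]=((projN(ds[n],X)-uv)*nn).sum(1)/1e-4
            ok=(mx>2)&(abs(off)<rng-.3); A.append(J[ok]);b.append(off[ok])
        A=np.vstack(A);b=np.hstack(b)
        dp=np.zeros(len(p))
        for _ in range(5):
            r=b-A@dp; w=1/(1+(r/.6)**2); dp=np.linalg.lstsq(A*w[:,None],b*w,rcond=None)[0]
        p+=dp
    r=b-A@dp
    return p,np.median(abs(r)),len(b)
def dockgen(d,p):
    E=dockedges().reshape(-1,60,3); K=keep(p[3]).reshape(-1,40,3)
    X=[];T=[]
    for e in list(E)+list(K):
        m=e[4:-4]; X.append(m); T.append(m+(e[-1]-e[0])*.02)
    return pose(p[:3],np.vstack(X)),pose(p[:3],np.vstack(T))
E
python3 - <<'E'
from icp import *
np.set_printoptions(precision=4,suppress=True)
ds={n:load(n) for n in('top','side')}
for nm in (['top'],['side'],['top','side']):
    print('dock',nm,fitpose(ds,dockgen,np.load('dock.npy'),nm))
def rg(d,p):
    X,T,ax=rodedges(d,p,.05)
    return X,T
def ends(d,p):
    X,T,ax=rodedges(d,p,.05); c=np.array([p[0],p[1],.05])
    # end face top + band boundary lines (z top approx)
    up=np.array([0,0,1.]); s=np.cross(ax,up); cam=-d['R'].T@d['t']; v=cam-c; v-=ax*(v@ax); v/=np.linalg.norm(v); s=np.cross(ax,v)
    XX=[X];TT=[T]
    for l in (-.07,.07):
        th=np.linspace(-.9,.9,20)[:,None]; q=c+l*ax+.011*(np.cos(th)*v+np.sin(th)*s); XX.append(q); TT.append(c+l*ax+.011*(np.cos(th+.1)*v+np.sin(th+.1)*s))
    return np.vstack(XX),np.vstack(TT)
a0=np.arctan2(-.9711,-.2388*-1) 
# yellow dir = (0.971,-0.239): -sin a=.971, cos a=-.239
a0=np.arctan2(-.9711,-.2388)
for nm in (['top'],['side'],['top','side']):
    p=fitpose(ds,ends,[.5731,-.1901,a0],nm); print('rod',nm,p)
E
```

```text
dock ['top'] (array([ 0.5681,  0.1803, -0.0779,  0.0044]), np.float64(0.25965702148181236), 660)
dock ['side'] (array([ 0.5682,  0.1804, -0.0659,  0.0035]), np.float64(0.3781466320135506), 666)
dock ['top', 'side'] (array([ 0.5683,  0.1803, -0.0709,  0.0044]), np.float64(0.3658713742958757), 1328)
rod ['top'] (array([ 0.5728, -0.1914, -1.81  ]), np.float64(0.1764264514993426), 160)
rod ['side'] (array([ 0.5721, -0.191 , -1.809 ]), np.float64(0.1718045447510575), 126)
rod ['top', 'side'] (array([ 0.5722, -0.1912, -1.8101]), np.float64(0.19587060177187854), 286)
```

{"fn": "apply_moves", "kwargs": {
  "moves": [0.0854, -0.025, -0.0256, 0, 0, 0, 0, 0.0854, -0.025, -0.0256, 0, 0, 0, 0, 0.0854, -0.025, -0.0256, 0, 0, 0, 0, 0.0854, -0.025, -0.0256, 0, 0, 0, 0, 0.0854, -0.025, -0.0256, 0, 0, 0, 0, 0.0854, -0.025, -0.0256, 0, 0, 0, 0, 0.0854, -0.025, -0.0256, 0, 0, 0, 0, 0.0854, -0.025, -0.0256, 0, 0, 0, 0]
}}

```text
clock: 0.77
position: [0.2882, 0.3027, 0.2254]
ee_rot: [-0.002, 0.121, 0.993, -0.002]
contact_force: [0.8, 0.5, 0.1]
width: 0.0854
```

{"fn": "apply_moves", "kwargs": {
  "moves": [0.0854, -0.025, -0.0256, 0, 0, 0, 0, 0.0854, -0.025, -0.0256, 0, 0, 0, 0, 0.0854, -0.025, -0.0256, 0, 0, 0, 0, 0.0854, -0.025, -0.0256, 0, 0, 0, 0, 0.0854, -0.025, -0.0256, 0, 0, 0, 0, 0.0854, -0.025, -0.0256, 0, 0, 0, 0, 0.0854, -0.025, -0.0256, 0, 0, 0, 0, 0.0854, -0.025, -0.0256, 0, 0, 0, 0]
}}

```text
clock: 1.43
position: [0.4346, 0.0418, 0.2241]
ee_rot: [-0.003, 0.121, 0.993, -0.002]
contact_force: [1.0, 0.9, 0.6]
width: 0.0855
```

{"fn": "apply_moves", "kwargs": {
  "moves": [0.07, -0.0265, -0.027, 0.006, 0, 0, 0, 0.07, -0.0265, -0.027, 0.006, 0, 0, 0, 0.07, -0.0265, -0.027, 0.006, 0, 0, 0, 0.07, -0.0265, -0.027, 0.006, 0, 0, 0, 0.07, -0.0265, -0.027, 0.006, 0, 0, 0, 0.07, -0.0265, -0.027, 0.006, 0, 0, 0, 0.07, -0.0265, -0.027, 0.006, 0, 0, 0, 0.07, 0, 0, 0, 0, 0, 0]
}}

```text
clock: 2.1
position: [0.5747, -0.2059, 0.1766]
ee_rot: [-0.003, 0.125, 0.992, -0.002]
contact_force: [0.3, -0.4, 0.8]
width: 0.07
```

{"fn": "apply_moves", "kwargs": {
  "moves": [0.07, 0, 0, 0, 0, 0, 0.125, 0.07, 0, 0, 0, 0, 0, 0.125, 0.07, 0, 0, 0, 0, 0, 0.125, 0.07, 0, 0, 0, 0, 0, 0.125, 0.07, 0, 0, 0, 0, 0, 0.125, 0.07, 0, 0, 0, 0, 0, 0.125, 0.07, 0, 0, 0, 0, 0, 0.125, 0.07, 0, 0, 0, 0, 0, 0.125]
}}

```text
clock: 2.77
position: [0.5724, -0.2084, 0.169]
ee_rot: [-0.008, 0.586, 0.81, -0.004]
contact_force: [0.3, -0.0, 0.1]
width: 0.0701
```

{"fn": "apply_moves", "kwargs": {
  "moves": [0.07, 0, 0, 0, 0, 0, 0.125, 0.07, 0, 0, 0, 0, 0, 0.125, 0.07, 0, 0, 0, 0, 0, 0.125, 0.07, 0, 0, 0, 0, 0, 0.125, 0.07, 0, 0, 0, 0, 0, 0.125, 0.07, 0, 0, 0, 0, 0, 0.125, 0.07, 0, 0, 0, 0, 0, 0.125, 0.07, 0, 0, 0, 0, 0, 0.125]
}}

```text
clock: 3.43
position: [0.569, -0.2052, 0.1648]
ee_rot: [-0.009, 0.903, 0.43, -0.01]
contact_force: [0.7, -0.2, 0.0]
width: 0.07
```

{"fn": "apply_moves", "kwargs": {
  "moves": [0.07, 0, 0, 0, 0, 0, 0.125, 0.07, 0, 0, 0, 0, 0, 0.125, 0.07, 0, 0, 0, 0, 0, 0.125, 0.07, 0, 0, 0, 0, 0, 0.125, 0.07, 0, 0, 0, 0, 0, 0.125, 0.07, 0, 0, 0, 0, 0, 0.125, 0.07, 0, 0, 0, 0, 0, 0.125, 0.07, 0, 0, 0, 0, 0, 0.125]
}}

```text
clock: 4.1
position: [0.5656, -0.202, 0.1608]
ee_rot: [-0.004, 0.998, -0.055, -0.017]
contact_force: [-0.4, 0.0, 0.8]
width: 0.0699
```

```bash
cat > go.py <<'E'
# usage: go.py x y z psi(tool y angle) -> total shift in tool axes + rotvec
import sys
from h import *
from scipy.spatial.transform import Rotation as Ro
def tgt(x,y,z,psi):
    yv=np.array([np.cos(psi),np.sin(psi),0]); zv=np.array([0,0,-1.]); xv=np.cross(yv,zv)
    return np.array([x,y,z]),np.stack([xv,yv,zv],1)
s=manip.get_state(); q=s['ee_rot']; R=Ro.from_quat([q[1],q[2],q[3],q[0]]).as_matrix()
P,T=tgt(*map(float,sys.argv[1:5]))
rv=Ro.from_matrix(R.T@T).as_rotvec()
print('clock',s['clock'],'pos',s['position'].round(4),'psi',round(np.arctan2(R[1,1],R[0,1]),4),'q',s['qpos'].round(3),'F',s['contact_force'].round(1),'M',s['moment'].round(2),'w',round(s['width'],4))
print('shift tool',(R.T@(P-s['position'])).round(4),'rot',rv.round(4))
E
python3 go.py .5724 -.1912 .15 -1.81
```

```text
clock 4.1 pos [ 0.5656 -0.202   0.1608] psi -1.6815 q [-0.456  0.378  1.531 -0.006  1.267  1.228] F [-0.4  0.   0.8] M [ 0.02 -0.07 -0.01] w 0.0699
shift tool [ 0.006  -0.0115  0.0107] rot [-0.0045  0.0354  0.1286]
```

{"fn": "apply_moves", "kwargs": {
  "moves": [0.07, 0.003, -0.006, 0, -0.002, 0.018, 0.065, 0.07, 0.003, -0.006, 0, -0.002, 0.018, 0.065, 0.07, 0, 0, 0.02, 0, 0, 0, 0.07, 0, 0, 0.02, 0, 0, 0, 0.07, 0, 0, 0.015, 0, 0, 0, 0.07, 0, 0, 0, 0, 0, 0, 0.07, 0, 0, 0, 0, 0, 0, 0.07, 0, 0, 0, 0, 0, 0]
}}

```text
clock: 4.77
position: [0.5718, -0.1884, 0.1026]
ee_rot: [-0.001, 0.992, -0.126, -0.001]
contact_force: [-0.4, -0.3, 0.6]
width: 0.0697
```

```bash
python3 go.py .5724 -.1912 .032 -1.81
```

```text
clock 4.7667 pos [ 0.5718 -0.1884  0.1026] psi -1.8229 q [-4.340e-01  4.120e-01  1.635e+00  1.000e-03  1.096e+00  1.388e+00] F [-0.4 -0.3  0.6] M [-0.05  0.03  0.01] w 0.0697
shift tool [0.0014 0.0027 0.0706] rot [-0.0011  0.0017 -0.0129]
```

{"fn": "apply_moves", "kwargs": {
  "moves": [0.07, 0.001, 0.0025, 0.012, 0, 0, -0.013, 0.07, 0, 0, 0.014, 0, 0, 0, 0.07, 0, 0, 0.014, 0, 0, 0, 0.07, 0, 0, 0.014, 0, 0, 0, 0.07, 0, 0, 0.012, 0, 0, 0, 0.07, 0, 0, 0.003, 0, 0, 0, 0.07, 0, 0, 0, 0, 0, 0, 0.07, 0, 0, 0, 0, 0, 0]
}}

```text
clock: 5.43
position: [0.5769, -0.1947, 0.0342]
ee_rot: [0.002, 0.993, -0.117, 0.005]
contact_force: [0.5, -0.5, -0.2]
width: 0.0701
```

```bash
python3 go.py .5724 -.1912 .032 -1.81
```

```text
clock 5.4333 pos [ 0.5769 -0.1947  0.0342] psi -1.8057 q [-0.44   0.486  1.708  0.     0.937  1.366] F [ 0.5 -0.5 -0.2] M [ 0.01 -0.05  0.  ] w 0.0701
shift tool [-0.0052 -0.0024  0.0022] rot [ 0.002  -0.0107  0.0043]
```

{"fn": "apply_moves", "kwargs": {
  "moves": [0.07, -0.005, -0.0025, 0.002, 0.002, -0.01, -0.004, 0.07, 0, 0, 0, 0, 0, 0, 0.0, 0, 0, 0, 0, 0, 0, 0.0, 0, 0, 0, 0, 0, 0, 0.0, 0, 0, 0, 0, 0, 0, 0.0, 0, 0, 0, 0, 0, 0, 0.0, 0, 0, 0, 0, 0, 0, 0.0, 0, 0, 0, 0, 0, 0],
  "newtons": 90
}}

```text
clock: 6.1
position: [0.5744, -0.1925, 0.0361]
ee_rot: [0.002, 0.993, -0.115, 0.003]
contact_force: [-0.8, -0.0, -1.8]
width: 0.0197
```

```bash
python3 go.py .5724 -.1912 .032 -1.81
```

```text
clock 6.1 pos [ 0.5744 -0.1925  0.0361] psi -1.8004 q [-4.370e-01  4.820e-01  1.710e+00 -1.000e-03  9.420e-01  1.364e+00] F [-0.8 -0.  -1.8] M [ 0.01 -0.02  0.03] w 0.0197
shift tool [-0.0023 -0.0008  0.0041] rot [ 0.0026 -0.0069  0.0097]
```

Width 19.7 mm is less than the 22 mm diameter, which suggests the pads are about 4 mm above the rod axis. I'll regrip lower.

{"fn": "apply_moves", "kwargs": {
  "moves": [0.05, 0, 0, 0, 0, 0, 0, 0.05, 0, 0, 0, 0, 0, 0, 0.05, -0.002, -0.001, 0.006, 0.002, -0.007, 0.009, 0.05, 0, 0, 0.002, 0, 0, 0, 0.0, 0, 0, 0, 0, 0, 0, 0.0, 0, 0, 0, 0, 0, 0, 0.0, 0, 0, 0, 0, 0, 0, 0.0, 0, 0, 0, 0, 0, 0],
  "newtons": 90
}}

```text
clock: 6.77
position: [0.5723, -0.1921, 0.0272]
ee_rot: [0.001, 0.993, -0.119, -0.001]
contact_force: [0.6, 3.2, 0.8]
width: 0.0196
```

```bash
python3 go.py .5724 -.1912 .032 -1.81; python3 - <<'E'
from h import *
for n,b in(('top',(360,150,500,310)),('side',(250,250,450,420))):
    d=grab(n); cv2.imwrite(f'pics/grip_{n}.png',cv2.resize(d['image'][b[1]:b[3],b[0]:b[2]],None,fx=3.4,fy=3.4)[:,:,::-1])
E
```

```text
clock 6.7667 pos [ 0.5723 -0.1921  0.0272] psi -1.8094 q [-0.438  0.493  1.717 -0.003  0.932  1.374] F [0.6 3.2 0.8] M [ 0.37 -0.12  0.04] w 0.0196
shift tool [-0.0001 -0.0009 -0.0048] rot [0.0025 0.0013 0.0006]
```

View pics/grip_side.png

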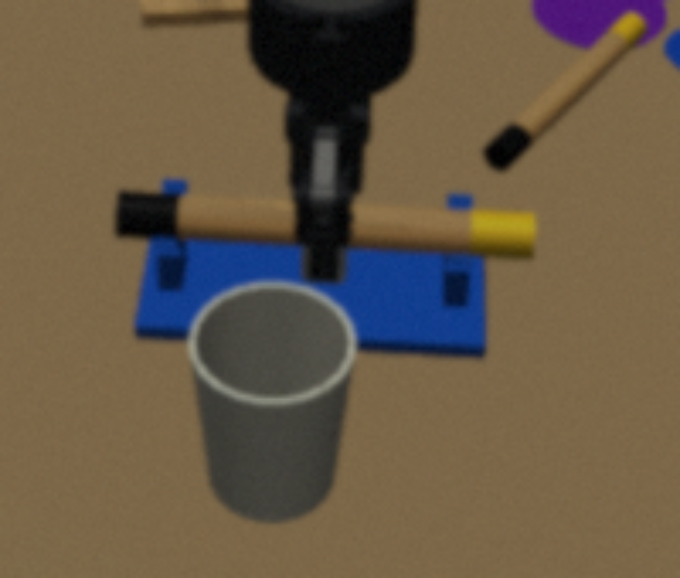

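The side view shows the rod held at mid-length, level in the notches at about (330,225), with the cup clear. Now I'll lift.

{"fn": "apply_moves", "kwargs": {
  "moves": [0.0, 0, 0, -0.01, 0, 0, 0, 0.0, 0, 0, -0.015, 0, 0, 0, 0.0, 0, 0, -0.02, 0, 0, 0, 0.0, 0, 0, -0.025, 0, 0, 0, 0.0, 0, 0, -0.025, 0, 0, 0, 0.0, 0, 0, -0.025, 0, 0, 0, 0.0, 0, 0, -0.015, 0, 0, 0, 0.0, 0, 0, 0, 0, 0, 0]
}}

```text
clock: 7.53
position: [0.5714, -0.1894, 0.1691]
ee_rot: [-0.001, 0.993, -0.119, -0.003]
contact_force: [1.2, -1.1, -0.2]
width: 0.0199
```

```bash
python3 go.py .5632 .1105 .155 -.0715; python3 go.py .5632 .1105 .155 -1.8
```

```text
clock 7.5333 pos [ 0.5714 -0.1894  0.1691] psi -1.8086 q [-0.435  0.359  1.54  -0.     1.249  1.373] F [ 1.2 -1.1 -0.2] M [ 0.   -0.04  0.05] w 0.0199
shift tool [-0.0786 -0.2895  0.0149] rot [-0.006   0.0037 -1.7371]
clock 7.5333 pos [ 0.5714 -0.1894  0.1691] psi -1.8086 q [-0.435  0.359  1.54  -0.     1.249  1.373] F [ 1.2 -1.1 -0.2] M [ 0.   -0.04  0.05] w 0.0199
shift tool [-0.0786 -0.2895  0.0149] rot [-0.0009  0.0061 -0.0086]
```

{"fn": "apply_moves", "kwargs": {
  "moves": [0.0, -0.0115, -0.041, 0, 0, 0, 0, 0.0, -0.0115, -0.041, 0, 0, 0, 0, 0.0, -0.0115, -0.041, 0, 0, 0, 0, 0.0, -0.0115, -0.041, 0, 0, 0, 0, 0.0, -0.0115, -0.041, 0, 0, 0, 0, 0.0, -0.0115, -0.041, 0, 0, 0, 0, 0.0, -0.0095, -0.0395, 0, 0, 0, 0, 0.0, 0, 0, 0, 0, 0, -0.1]
}}

```text
clock: 8.2
position: [0.5623, 0.1065, 0.1659]
ee_rot: [-0.001, 0.997, -0.073, -0.002]
contact_force: [0.7, -0.8, -0.8]
width: 0.0195
```

{"fn": "apply_moves", "kwargs": {
  "moves": [0.0, 0, 0, 0, 0, 0, -0.12, 0.0, 0, 0, 0, 0, 0, -0.12, 0.0, 0, 0, 0, 0, 0, -0.12, 0.0, 0, 0, 0, 0, 0, -0.12, 0.0, 0, 0, 0, 0, 0, -0.12, 0.0, 0, 0, 0, 0, 0, -0.12, 0.0, 0, 0, 0, 0, 0, -0.12, 0.0, 0, 0, 0, 0, 0, -0.12]
}}

```text
clock: 8.87
position: [0.5551, 0.114, 0.1581]
ee_rot: [-0.005, 0.91, 0.414, -0.008]
contact_force: [0.3, 0.8, -0.9]
width: 0.0197
```

```bash
python3 go.py .5632 .1105 .155 -.0715
```

```text
clock 8.8667 pos [0.5551 0.114  0.1581] psi -0.7177 q [0.077 0.323 1.626 0.005 1.211 0.793] F [ 0.3  0.8 -0.9] M [-0.02 -0.07  0.02] w 0.0197
shift tool [0.0027 0.0084 0.0029] rot [-0.0187  0.0044 -0.6461]
```

{"fn": "apply_moves", "kwargs": {
  "moves": [0.0, 0.0015, 0.001, -0.001, -0.003, 0.001, -0.12, 0.0, 0.0015, 0.001, -0.001, -0.003, 0.001, -0.12, 0.0, 0.0015, 0.001, -0.001, -0.003, 0.001, -0.12, 0.0, 0.0015, 0.001, -0.001, -0.003, 0.001, -0.12, 0.0, 0.0015, 0.001, -0.001, -0.003, 0.001, -0.12, 0.0, 0, 0.001, 0, -0.003, 0, -0.045, 0.0, 0, 0, 0, 0, 0, 0, 0.0, 0, 0, 0, 0, 0, 0]
}}

```text
clock: 9.53
position: [0.5582, 0.1193, 0.1555]
ee_rot: [-0.005, 0.722, 0.692, -0.004]
contact_force: [0.6, -0.3, -0.4]
width: 0.0201
```

```bash
python3 go.py .5632 .1105 .155 -.0715; python3 - <<'E'
from h import *
for n,b in(('top',(130,150,330,300)),('side',(220,100,420,260))):
    d=grab(n); cv2.imwrite(f'pics/over_{n}.png',cv2.resize(d['image'][b[1]:b[3],b[0]:b[2]],None,fx=3.6,fy=3.6)[:,:,::-1])
E
```

```text
clock 9.5333 pos [0.5582 0.1193 0.1555] psi -0.0426 q [0.087 0.328 1.624 0.003 1.202 0.128] F [ 0.6 -0.3 -0.4] M [-0.    0.02  0.03] w 0.0201
shift tool [-0.0086  0.0053  0.0004] rot [-0.0137 -0.0011  0.0289]
```

View pics/over_top.png

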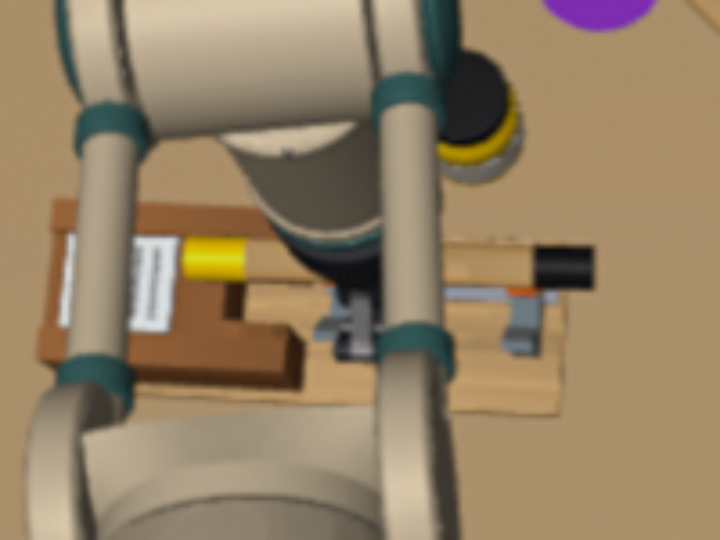

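View pics/over_side.png

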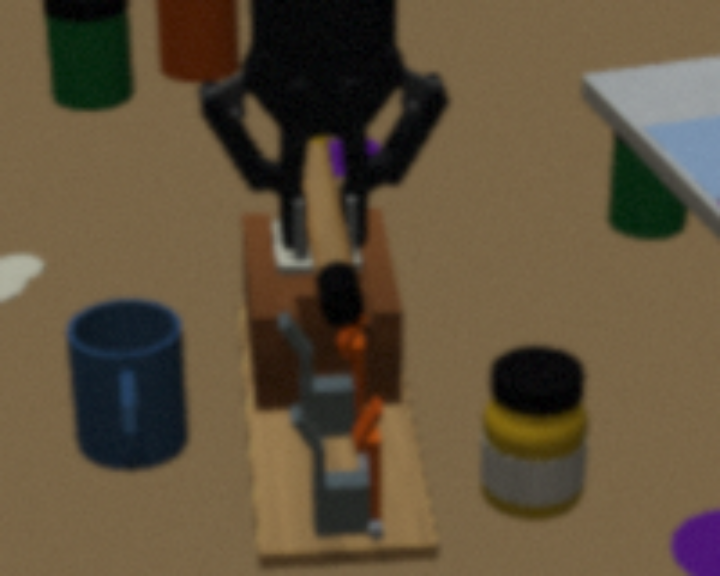

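{"fn": "apply_moves", "kwargs": {
  "moves": [0.0, -0.0045, 0.0025, 0.005, -0.007, -0.001, 0.015, 0.0, -0.0045, 0.0025, 0.01, -0.007, 0, 0.014, 0.0, 0, 0, 0.01, 0, 0, 0, 0.0, 0, 0, 0.008, 0, 0, 0, 0.0, 0, 0, 0, 0, 0, 0, 0.0, 0, 0, 0, 0, 0, 0, 0.0, 0, 0, 0, 0, 0, 0, 0.0, 0, 0, 0, 0, 0, 0]
}}

```text
clock: 10.3
position: [0.5625, 0.109, 0.1189]
ee_rot: [0.0, 0.734, 0.679, -0.0]
contact_force: [0.5, 0.2, -0.4]
width: 0.0196
```

```bash
cat > rodfit.py <<'E'
from icp import *
def gen(d,p):
    x,y,z,a,b=p; ax=np.array([-np.sin(a)*np.cos(b),np.cos(a)*np.cos(b),np.sin(b)]); c=np.array([x,y,z]); cam=-d['R'].T@d['t']; r=.011
    t=np.r_[np.linspace(-.095,-.035,30),np.linspace(.035,.095,30)][:,None]; C=c+t*ax; v=C-cam; n=np.cross(ax,v); n/=np.linalg.norm(n,axis=1)[:,None]
    XX=[C+r*n,C-r*n]; TT=[q+ax*.003 for q in XX]
    v=cam-c; v-=ax*(v@ax); v/=np.linalg.norm(v); s=np.cross(ax,v)
    for l in (-.07,.07):
        th=np.linspace(-.9,.9,20)[:,None]; f=lambda th:c+l*ax+r*(np.cos(th)*v+np.sin(th)*s); XX.append(f(th)); TT.append(f(th+.1))
    vx=(cam-(c-.1*ax))@(-ax)
    return np.vstack(XX),np.vstack(TT)
if __name__=='__main__':
    np.set_printoptions(precision=4,suppress=True)
    import sys
    zo=float(sys.argv[1]) if len(sys.argv)>1 else .023
    s=manip.get_state(); x,y,z=s['position']
    ds={n:grab(n) for n in('top','side')}
    p0=[x,y,z+zo,-.07,0]
    for nm in (['top'],['side'],['top','side']): print(nm,*fitpose(ds,gen,p0,nm,rng0=6))
    p=fitpose(ds,gen,p0,['top','side'],rng0=6)[0]; np.save('rod.npy',p)
    print('TCP',s['position'],'rod-TCP',p[:3]-s['position'])
    D=np.array([.5682,.1803]); a=-.0715; R=np.array([[np.cos(a),np.sin(a)],[-np.sin(a),np.cos(a)]])
    print('rod mid in dock',R@(p[:2]-D),p[2],'dyaw',p[3]-a)
    for n,b in(('top',(110,150,310,300)),('side',(220,100,420,260))):
        I=cv2.resize(ds[n]['image'],None,fx=3.6,fy=3.6,interpolation=cv2.INTER_CUBIC)
        for u,v in projN(ds[n],gen(ds[n],p)[0]): cv2.circle(I,(int(3.6*u+1.8),int(3.6*v+1.8)),1,(0,255,0),-1)
        t=manip.get_state()['clock']
        cv2.imwrite(f'pics/rf_{n}_{t:.1f}.png',I[int(3.6*b[1]):int(3.6*b[3]),int(3.6*b[0]):int(3.6*b[2])][:,:,::-1]); print(f'rf_{n}_{t:.1f}.png')
E
python3 go.py .5632 .1105 .125 -.0715; python3 rodfit.py
```

```text
clock 10.3 pos [0.5625 0.109  0.1189] psi -0.0778 q [ 0.07   0.357  1.681 -0.     1.104  0.148] F [ 0.5  0.2 -0.4] M [ 0.07 -0.02  0.01] w 0.0196
shift tool [ 0.0015  0.0006 -0.0061] rot [-0.0001  0.0004 -0.0063]
['top'] [ 0.562   0.1081  0.1476 -0.0557  0.04  ] 0.21270734018270115 160
['side'] [ 0.5636  0.0931  0.1498 -0.1112  0.0016] 0.23128735973675738 155
['top', 'side'] [ 0.5632  0.1082  0.1414 -0.069   0.0049] 0.5248788454441722 312
TCP [0.5625 0.109  0.1189] rod-TCP [ 0.0007 -0.0009  0.0225]
rod mid in dock [ 0.0001 -0.0723] 0.14135708741848244 dyaw 0.0024791775932784393
rf_top_10.4.png
rf_side_10.4.png
```

{"fn": "apply_moves", "kwargs": {
  "moves": [0.0, 0.0015, 0.0005, 0.008, 0, 0, -0.005, 0.0, 0, 0, 0.01, 0, 0, 0, 0.0, 0, 0, 0.01, 0, 0, 0, 0.0, 0, 0, 0.008, 0, 0, 0, 0.0, 0, 0, 0.002, 0, 0, 0, 0.0, 0, 0, 0, 0, 0, 0, 0.0, 0, 0, 0, 0, 0, 0, 0.0, 0, 0, 0, 0, 0, 0],
  "newtons": 110
}}

```text
clock: 11.07
position: [0.5631, 0.1109, 0.0766]
ee_rot: [0.0, 0.732, 0.681, -0.0]
contact_force: [0.4, -0.3, -0.9]
width: 0.0191
```

```bash
python3 go.py .5625 .1110 .0332 -.074; python3 rodfit.py
```

```text
clock 11.0667 pos [0.5631 0.1109 0.0766] psi -0.0717 q [ 0.074  0.401  1.732 -0.     1.009  0.145] F [ 0.4 -0.3 -0.9] M [ 0.01  0.01 -0.01] w 0.0191
shift tool [ 0.     -0.0006  0.0434] rot [-0.0002  0.0004  0.0023]
['top'] [ 0.5631  0.1101  0.1041 -0.0653 -0.0048] 0.23613228776673267 159
['side'] [ 0.5688  0.15    0.0733 -0.0595  0.0026] 0.30130338373694054 153
['top', 'side'] [ 0.5628  0.1105  0.1043 -0.0474  0.0759] 0.3544915947998418 270
TCP [0.5631 0.1109 0.0766] rod-TCP [-0.0003 -0.0005  0.0277]
rod mid in dock [-0.0004 -0.07  ] 0.10433508187324997 dyaw 0.02408144154313839
rf_top_11.2.png
rf_side_11.2.png
```

View pics/rf_side_11.2.png

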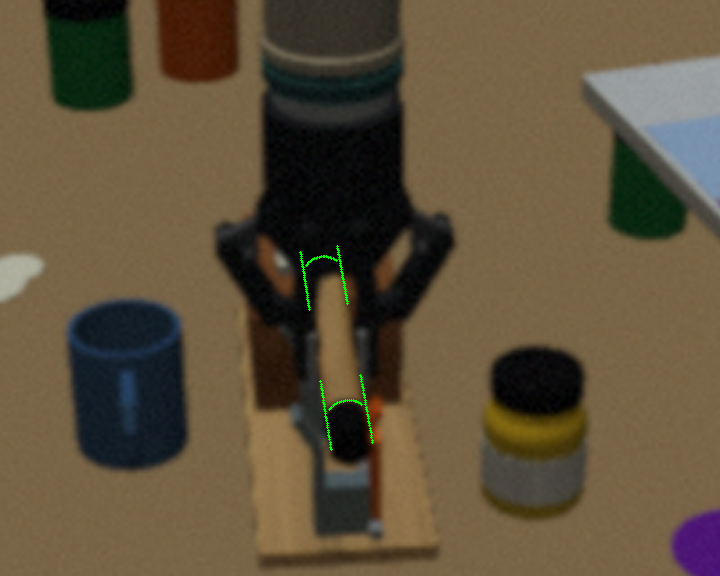

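View pics/rf_top_11.2.png

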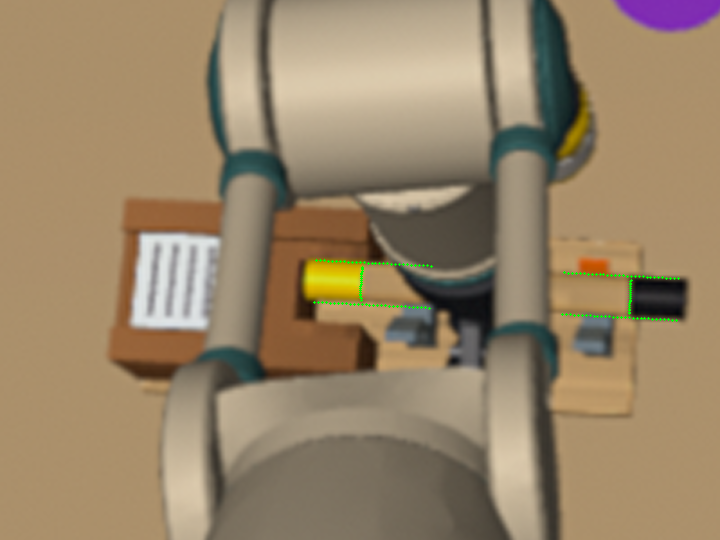

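The fit overlay is wrong in the side view because of occlusion. The top fit is good, and both views show the rod above the slot and fork mouths. I'll press down in steps.

{"fn": "apply_moves", "kwargs": {
  "moves": [0.0, 0, 0, 0.006, 0, 0, 0, 0.0, 0, 0, 0.006, 0, 0, 0, 0.0, 0, 0, 0.006, 0, 0, 0, 0.0, 0, 0, 0.004, 0, 0, 0, 0.0, 0, 0, 0, 0, 0, 0, 0.0, 0, 0, 0, 0, 0, 0, 0.0, 0, 0, 0, 0, 0, 0, 0.0, 0, 0, 0, 0, 0, 0]
}}

```text
clock: 11.83
position: [0.5601, 0.1116, 0.0551]
ee_rot: [-0.002, 0.732, 0.682, -0.001]
contact_force: [-0.8, 0.8, 2.2]
width: 0.0191
```

```bash
python3 go.py .5628 .1110 .0332 -.0725
```

```text
clock 11.8333 pos [0.5601 0.1116 0.0551] psi -0.0709 q [7.40e-02 4.23e-01 1.76e+00 1.00e-03 9.63e-01 1.45e-01] F [-0.8  0.8  2.2] M [0.06 0.27 0.06] w 0.0191
shift tool [-0.0004  0.0029  0.0218] rot [-0.0042 -0.0003  0.0016]
```

{"fn": "apply_moves", "kwargs": {
  "moves": [0.0, 0, 0.002, 0.005, -0.004, 0, 0, 0.0, 0, 0.001, 0.007, 0, 0, 0, 0.0, 0, 0, 0.007, 0, 0, 0, 0.0, 0, 0, 0.006, 0, 0, 0, 0.0, 0, 0, 0.003, 0, 0, 0, 0.0, 0, 0, 0, 0, 0, 0, 0.0, 0, 0, 0, 0, 0, 0, 0.0, 0, 0, 0, 0, 0, 0]
}}

```text
clock: 12.5
position: [0.5654, 0.1115, 0.0338]
ee_rot: [0.002, 0.731, 0.682, 0.003]
contact_force: [-0.1, -0.5, -1.1]
width: 0.0196
```

```bash
python3 go.py .5628 .1110 .0332 -.0725; python3 rodfit.py
```

```text
clock 12.5 pos [0.5654 0.1115 0.0338] psi -0.0702 q [ 0.074  0.449  1.781 -0.     0.904  0.145] F [-0.1 -0.5 -1.1] M [ 0.02 -0.02  0.01] w 0.0196
shift tool [-0.0007 -0.0025  0.0006] rot [ 0.0075 -0.0008  0.0023]
['top'] [ 0.5656  0.1111  0.0607 -0.0444  0.091 ] 0.2511283226447698 159
['side'] [ 0.5901  0.2813 -0.0575 -0.0798  0.0546] 0.3587701925892432 157
['top', 'side'] [ 0.5652  0.1109  0.0617 -0.0469  0.0829] 0.4481143495163566 259
TCP [0.5654 0.1115 0.0338] rod-TCP [-0.0002 -0.0006  0.0279]
rod mid in dock [ 0.002  -0.0694] 0.06172584052878095 dyaw 0.02460513765174554
rf_top_12.6.png
rf_side_12.6.png
```

```bash
python3 - <<'E'
from h import *
d=load('side'); cv2.imwrite('pics/s12.png',cv2.resize(d['image'][120:270,250:400],None,fx=4,fy=4,interpolation=cv2.INTER_CUBIC)[:,:,::-1])
E
```

```text
(no output)
```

View pics/s12.png

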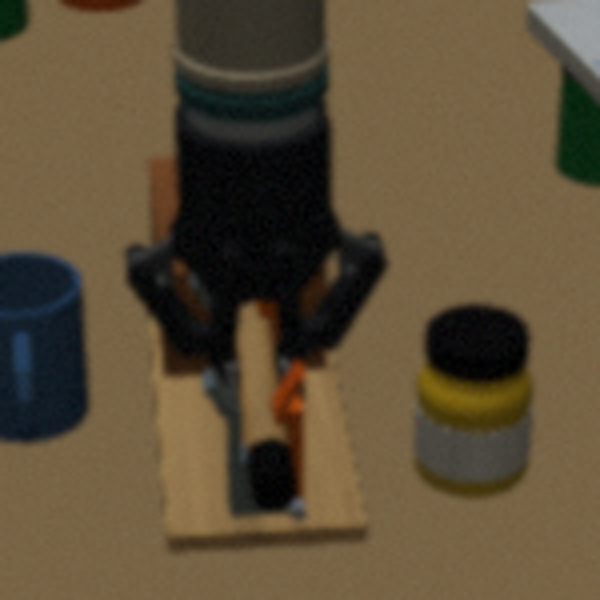

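View pics/rf_top_12.6.png

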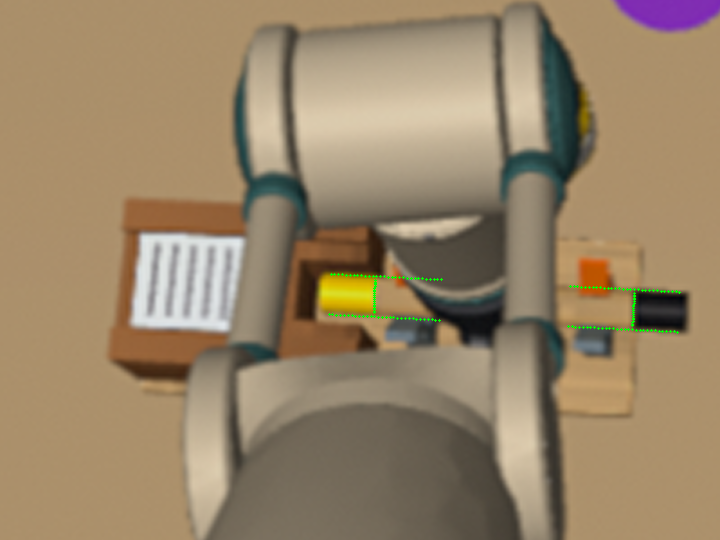

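The side view shows the rod between tine and jaw, with the orange hook over it at (290,390). I'll press a little more to confirm it has bottomed.

{"fn": "apply_moves", "kwargs": {
  "moves": [0.0, 0, -0.0015, 0.003, 0.005, 0, 0, 0.0, 0, 0, 0.003, 0, 0, 0, 0.0, 0, 0, 0.003, 0, 0, 0, 0.0, 0, 0, 0, 0, 0, 0, 0.0, 0, 0, 0, 0, 0, 0, 0.0, 0, 0, 0, 0, 0, 0, 0.0, 0, 0, 0, 0, 0, 0, 0.0, 0, 0, 0, 0, 0, 0]
}}

```text
clock: 13.27
position: [0.5656, 0.1114, 0.0331]
ee_rot: [0.002, 0.732, 0.682, 0.002]
contact_force: [-0.5, -0.8, 7.7]
width: 0.0192
```

```bash
python3 go.py .5638 .1110 .0332 -.0725
```

```text
clock 13.2667 pos [0.5656 0.1114 0.0331] psi -0.0704 q [0.074 0.451 1.78  0.    0.905 0.144] F [-0.5 -0.8  7.7] M [-0.02  0.29 -0.01] w 0.0192
shift tool [-0.0006 -0.0017 -0.0001] rot [ 0.0055 -0.0008  0.0021]
```

Bottomed: 7.7 N reaction at the predicted height. Now I'll release and lift.

{"fn": "apply_moves", "kwargs": {
  "moves": [0.05, 0, 0, 0, 0, 0, 0, 0.05, 0, 0, 0, 0, 0, 0, 0.05, 0, 0, 0, 0, 0, 0, 0.05, 0, 0, -0.008, 0, 0, 0, 0.05, 0, 0, -0.015, 0, 0, 0, 0.05, 0, 0, -0.02, 0, 0, 0, 0.05, 0, 0, -0.025, 0, 0, 0, 0.05, 0, 0, -0.025, 0, 0, 0]
}}

```text
clock: 13.93
position: [0.5609, 0.1109, 0.122]
ee_rot: [-0.004, 0.732, 0.682, -0.004]
contact_force: [0.6, 0.1, 0.1]
width: 0.0504
```

{"fn": "apply_moves", "kwargs": {
  "moves": [0.0, 0.03, 0, 0, 0, 0, 0, 0.0, 0.03, 0, 0, 0, 0, 0, 0.0, 0.03, 0, 0, 0, 0, 0, 0.0, 0.03, 0, 0, 0, 0, 0, 0.0, 0.03, 0, 0, 0, 0, 0, 0.0, 0.03, 0, 0, 0, 0, 0, 0.0, 0, 0, 0, 0, 0, 0, 0.0, 0, 0, 0, 0, 0, 0],
  "newtons": 40
}}

```text
clock: 14.6
position: [0.5809, 0.2977, 0.134]
ee_rot: [0.002, 0.733, 0.68, 0.004]
contact_force: [1.0, -0.1, -0.5]
width: -0.0001
```

```bash
python3 rodfit.py 2>/dev/null >/dev/null; python3 - <<'E'
from h import *
for n,b in(('top',(120,150,320,300)),('side',(230,110,390,260))):
    d=load(n); cv2.imwrite(f'pics/rel_{n}.png',cv2.resize(d['image'][b[1]:b[3],b[0]:b[2]],None,fx=4,fy=4,interpolation=cv2.INTER_CUBIC)[:,:,::-1])
E
# keeper press point dock (0,.112)
python3 go.py .5762 .2920 .11 -.0715
```

```text
clock 14.7 pos [0.5809 0.2966 0.134 ] psi -0.077 q [ 3.660e-01  4.480e-01  1.485e+00 -1.000e-03  1.200e+00  4.430e-01] F [ 0.2 -0.  -0.6] M [-0.    0.04 -0.01] w -0.0001
shift tool [-0.0051 -0.0045  0.0239] rot [ 0.0082 -0.0032 -0.0055]
```

View pics/rel_top.png

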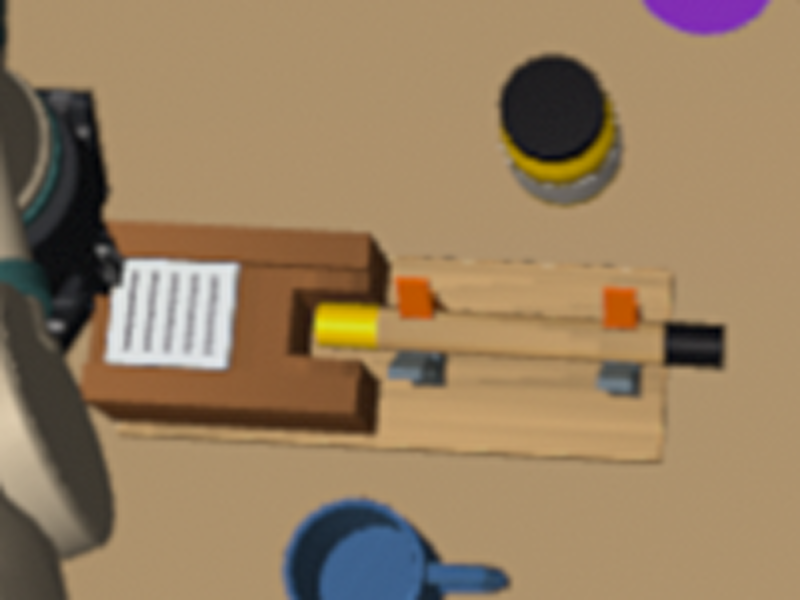

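View pics/rel_side.png

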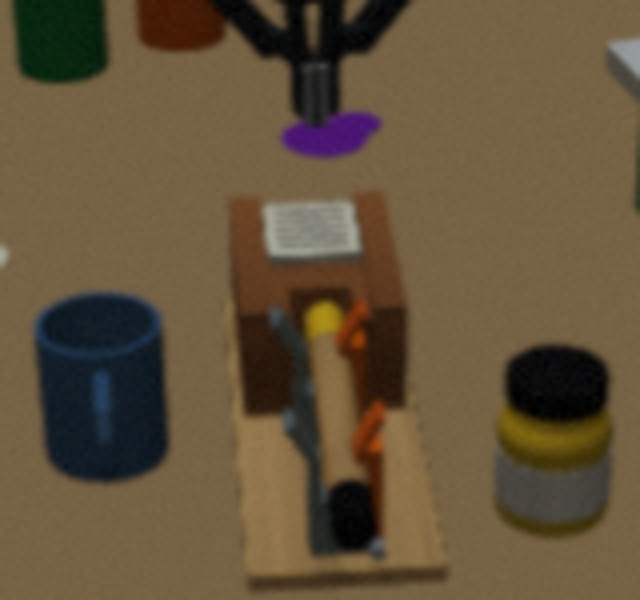

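```bash
python3 - <<'E'
from rodfit import *
np.set_printoptions(precision=4,suppress=True)
ds={n:load(n) for n in('top','side')}
p,r,n=fitpose(ds,gen,[.5635,.1108,.057,-.07,0],['top','side'],rng0=5); print(p,r,n)
ax=np.array([-np.sin(p[3])*np.cos(p[4]),np.cos(p[3])*np.cos(p[4]),np.sin(p[4])])
a=-.0715; D=np.array([.5682,.1803,0]); R=np.array([[np.cos(a),np.sin(a),0],[-np.sin(a),np.cos(a),0],[0,0,1]])
for l in(-.1,0,.1): print(l,R@(p[:3]+l*ax-D))
W=cloud(ds['top']); 
for l in(-.09,-.06,-.05,-.04,.07,.08,.09):
    u,v=projN(ds['top'],(p[:3]+l*ax+[0,0,.011])[None])[0]; print(l,W[int(v+.5),int(u+.5)])
E
```

```text
[ 0.5669  0.1108  0.0558 -0.0668  0.009 ] 0.42058808786377944 306
-0.1 [ 0.0041 -0.1694  0.0549]
0 [ 0.0036 -0.0694  0.0558]
0.1 [0.0032 0.0306 0.0567]
-0.09 [0.5598 0.0218 0.0699]
-0.06 [0.5623 0.0511 0.0692]
-0.05 [0.5627 0.0609 0.0681]
-0.04 [0.565  0.0708 0.0672]
0.07 [0.5726 0.1809 0.0665]
0.08 [0.5725 0.1905 0.0678]
0.09 [0.5716 0.1995 0.0722]
```

Seated: both end axes come out at about 55–57 mm high, with the yellow end at dock y ≈ 30.6 mm. Now the keeper: go down onto the rear of the plate with closed fingers.

{"fn": "apply_moves", "kwargs": {
  "moves": [0.0, -0.0025, -0.002, 0.008, 0.008, -0.003, -0.005, 0.0, -0.0025, -0.002, 0.01, 0, 0, 0, 0.0, 0, 0, 0.01, 0, 0, 0, 0.0, 0, 0, 0.008, 0, 0, 0, 0.0, 0, 0, 0.006, 0, 0, 0, 0.0, 0, 0, 0, 0, 0, 0, 0.0, 0, 0, 0, 0, 0, 0, 0.0, 0, 0, 0, 0, 0, 0]
}}

```text
clock: 15.37
position: [0.5746, 0.2843, 0.0857]
ee_rot: [-0.001, 0.734, 0.679, -0.004]
contact_force: [-0.4, -0.4, -0.1]
width: -0.0001
```

```bash
python3 go.py .5762 .2920 .077 -.0715
```

```text
clock 15.3667 pos [0.5746 0.2843 0.0857] psi -0.0785 q [ 0.352  0.482  1.559 -0.002  1.108  0.431] F [-0.4 -0.4 -0.1] M [-0.03  0.04 -0.  ] w -0.0001
shift tool [0.0079 0.001  0.0086] rot [-0.0058  0.0044 -0.007 ]
```

{"fn": "apply_moves", "kwargs": {
  "moves": [0.0, 0.008, 0.001, 0, -0.005, 0.004, -0.006, 0.0, 0, 0, 0.003, 0, 0, 0, 0.0, 0, 0, 0.004, 0, 0, 0, 0.0, 0, 0, 0.003, 0, 0, 0, 0.0, 0, 0, 0.002, 0, 0, 0, 0.0, 0, 0, 0, 0, 0, 0, 0.0, 0, 0, 0, 0, 0, 0, 0.0, 0, 0, 0, 0, 0, 0]
}}

```text
clock: 16.03
position: [0.5786, 0.2952, 0.0783]
ee_rot: [0.001, 0.732, 0.682, 0.004]
contact_force: [-0.3, 0.0, -1.0]
width: 0.0002
```

```bash
python3 go.py .5762 .2920 .077 -.0715
```

```text
clock 16.0333 pos [0.5786 0.2952 0.0783] psi -0.0704 q [3.64e-01 4.93e-01 1.56e+00 1.00e-03 1.08e+00 4.34e-01] F [-0.3  0.  -1. ] M [-0.02  0.01  0.03] w 0.0002
shift tool [-0.0034 -0.0022  0.0013] rot [ 0.0072 -0.004   0.0011]
```

{"fn": "apply_moves", "kwargs": {
  "moves": [0.0, 0, -0.002, 0.002, 0.007, -0.004, 0, 0.0, 0, 0, 0.003, 0, 0, 0, 0.0, 0, 0, 0.003, 0, 0, 0, 0.0, 0, 0, 0.003, 0, 0, 0, 0.0, 0, 0, 0.003, 0, 0, 0, 0.0, 0, 0, 0.003, 0, 0, 0, 0.0, 0, 0, 0.003, 0, 0, 0, 0.0, 0, 0, 0.003, 0, 0, 0]
}}

```text
clock: 16.7
position: [0.5778, 0.2984, 0.0769]
ee_rot: [0.001, 0.731, 0.682, 0.006]
contact_force: [-4.8, -0.5, 15.7]
width: 0.0001
```

```bash
python3 go.py .5762 .2920 .077 -.0715
```

```text
clock 16.7 pos [0.5778 0.2984 0.0769] psi -0.0702 q [0.368 0.493 1.564 0.003 1.073 0.437] F [-4.8 -0.5 15.7] M [-0.24  0.85 -0.08] w 0.0001
shift tool [-0.0065 -0.0011 -0.0002] rot [ 0.0096 -0.0071  0.0014]
```

{"fn": "apply_moves", "kwargs": {
  "moves": [0.0, -0.006, 0, 0.002, 0, 0, 0, 0.0, -0.008, 0, 0.002, 0, 0, 0, 0.0, -0.008, 0, 0.002, 0, 0, 0, 0.0, -0.008, 0, 0.002, 0, 0, 0, 0.0, -0.008, 0, 0.002, 0, 0, 0, 0.0, -0.008, 0, 0.002, 0, 0, 0, 0.0, 0, 0, 0.002, 0, 0, 0, 0.0, 0, 0, 0.002, 0, 0, 0]
}}

```text
clock: 17.37
position: [0.5753, 0.2607, 0.077]
ee_rot: [-0.002, 0.732, 0.681, 0.016]
contact_force: [-4.0, 0.6, 11.1]
width: 0.0
```

```bash
python3 go.py .5722 .236 .077 -.0715; python3 - <<'E'
from h import *
for n,b in(('top',(120,150,320,300)),('side',(230,110,390,260))):
    d=grab(n); cv2.imwrite(f'pics/k1_{n}.png',cv2.resize(d['image'][b[1]:b[3],b[0]:b[2]],None,fx=3.5,fy=3.5,interpolation=cv2.INTER_CUBIC)[:,:,::-1])
E
```

```text
clock 17.3667 pos [0.5753 0.2607 0.077 ] psi -0.0722 q [0.305 0.461 1.623 0.021 1.031 0.367] F [-4.   0.6 11.1] M [ 0.08  0.6  -0.05] w 0.0
shift tool [-0.0249 -0.0013 -0.0006] rot [ 0.0184 -0.0263 -0.0004]
```

View pics/k1_side.png

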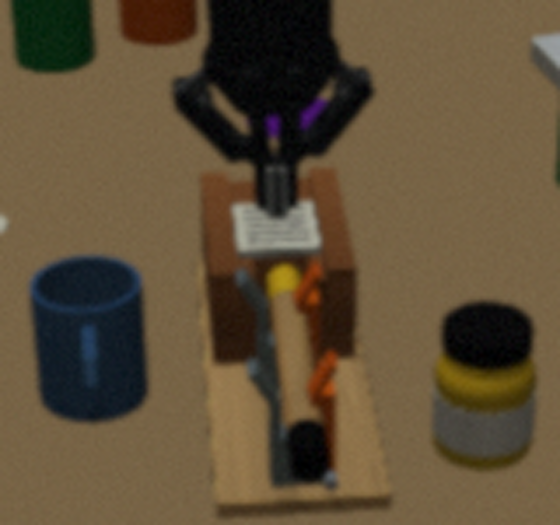

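The plate is following the fingers and its front is now near the slot. I'll continue.

{"fn": "apply_moves", "kwargs": {
  "moves": [0.0, -0.006, 0, 0.002, 0.004, -0.004, 0, 0.0, -0.007, 0, 0.002, 0.004, -0.004, 0, 0.0, -0.007, 0, 0.002, 0, -0.004, 0, 0.0, -0.007, 0, 0.002, 0, -0.004, 0, 0.0, -0.004, 0, 0.002, 0, 0, 0, 0.0, 0, 0, 0.002, 0, 0, 0, 0.0, 0, 0, 0.001, 0, 0, 0, 0.0, 0, 0, 0.001, 0, 0, 0]
}}

```text
clock: 18.13
position: [0.5748, 0.2385, 0.0771]
ee_rot: [-0.003, 0.733, 0.68, 0.017]
contact_force: [-1.7, -1.5, 6.8]
width: -0.0003
```

```bash
python3 go.py .5722 .236 .077 -.0715; python3 - <<'E'
from h import *
for n,b in(('top',(120,150,320,300)),('side',(230,110,390,260))):
    d=grab(n); cv2.imwrite(f'pics/k2_{n}.png',cv2.resize(d['image'][b[1]:b[3],b[0]:b[2]],None,fx=3.5,fy=3.5,interpolation=cv2.INTER_CUBIC)[:,:,::-1])
E
```

```text
clock 18.1333 pos [0.5748 0.2385 0.0771] psi -0.0751 q [0.27  0.449 1.646 0.024 1.02  0.332] F [-1.7 -1.5  6.8] M [-0.22  0.31 -0.  ] w -0.0003
shift tool [-0.0027 -0.0024  0.    ] rot [ 0.0188 -0.0282 -0.0033]
```

View pics/k2_side.png

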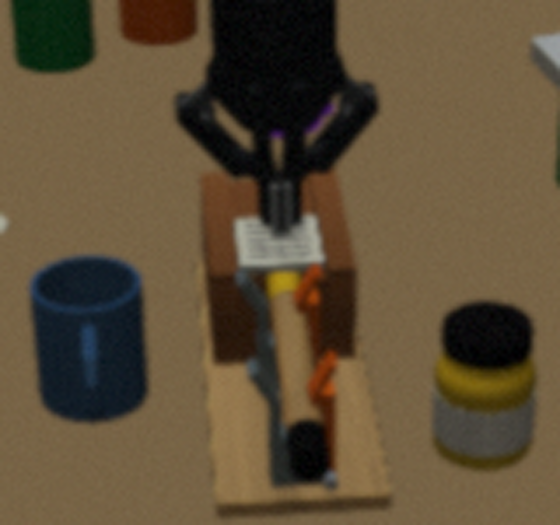

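{"fn": "apply_moves", "kwargs": {
  "moves": [0.0, -0.002, 0, 0.004, 0, 0, 0, 0.0, -0.005, 0, 0.003, 0, 0, 0, 0.0, -0.006, 0, 0.003, 0, 0, 0, 0.0, -0.006, 0, 0.003, 0, 0, 0, 0.0, -0.006, 0, 0.003, 0, 0, 0, 0.0, -0.004, 0, 0.002, 0, 0, 0, 0.0, -0.003, 0, 0.002, 0, 0, 0, 0.0, -0.003, 0, 0.002, 0, 0, 0]
}}

```text
clock: 18.9
position: [0.5785, 0.2287, 0.0773]
ee_rot: [-0.013, 0.736, 0.676, 0.042]
contact_force: [-5.0, 6.9, 13.4]
width: -0.0
```

```bash
python3 go.py .5722 .236 .077 -.0715; python3 - <<'E'
from h import *
for n,b in(('top',(120,150,320,300)),('side',(230,110,390,260))):
    d=grab(n); cv2.imwrite(f'pics/k3_{n}.png',cv2.resize(d['image'][b[1]:b[3],b[0]:b[2]],None,fx=3.5,fy=3.5,interpolation=cv2.INTER_CUBIC)[:,:,::-1])
E
```

```text
clock 18.9 pos [0.5785 0.2287 0.0773] psi -0.0872 q [0.228 0.431 1.68  0.076 0.972 0.272] F [-5.   6.9 13.4] M [1.17 0.75 0.05] w -0.0
shift tool [ 0.0067 -0.0069  0.0006] rot [ 0.0383 -0.0781 -0.0142]
```

View pics/k3_side.png

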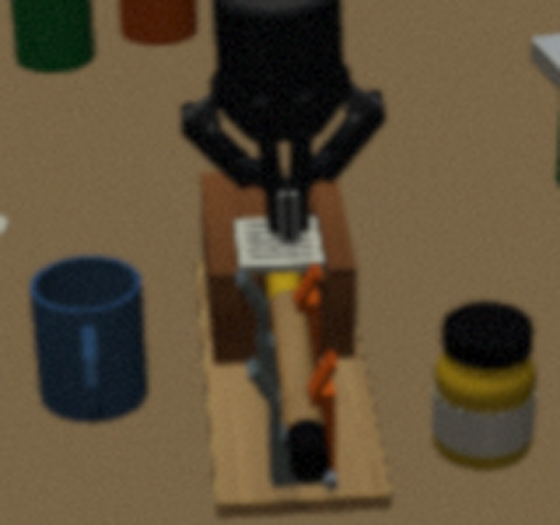

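The plate hasn't moved since the last picture and the fingers feel 6.9 N pushing back, so it's at its stop. I'll lift off and look.

{"fn": "apply_moves", "kwargs": {
  "moves": [0.0, 0, 0, -0.006, 0, 0, 0, 0.0, 0, 0, -0.015, 0, 0, 0, 0.0, 0, 0, -0.02, 0.01, -0.02, 0, 0.0, 0, 0, -0.03, 0.01, -0.02, 0, 0.0, 0.02, 0, -0.03, 0.01, -0.02, 0, 0.0, 0.03, 0, -0.03, 0, -0.02, 0, 0.0, 0.035, 0, 0, 0, 0, 0, 0.0, 0.035, 0, 0, 0, 0, 0]
}}

```text
clock: 19.67
position: [0.5834, 0.3368, 0.2113]
ee_rot: [0.004, 0.74, 0.672, -0.006]
contact_force: [0.7, -0.6, -1.8]
width: 0.0002
```

{"fn": "apply_moves", "kwargs": {
  "moves": [0.0, 0.035, 0, 0, 0, 0, 0, 0.0, 0.035, 0, 0, 0, 0, 0, 0.0, 0.035, 0, 0, 0, 0, 0, 0.0, 0.035, 0, 0, 0, 0, 0, 0.0, 0, 0, 0, 0, 0, 0, 0.0, 0, 0, 0, 0, 0, 0, 0.0, 0, 0, 0, 0, 0, 0, 0.0, 0, 0, 0, 0, 0, 0]
}}

```text
clock: 20.33
position: [0.5964, 0.4893, 0.2041]
ee_rot: [0.004, 0.738, 0.674, -0.008]
contact_force: [-0.6, -0.1, 0.7]
width: -0.0001
```

```bash
cat > final.py <<'E'
from rodfit import *
np.set_printoptions(precision=4,suppress=True)
ds={n:grab(n) for n in('top','side')}
for n,b in(('top',(120,150,320,300)),('side',(230,110,390,260))):
    cv2.imwrite(f'pics/fin_{n}.png',cv2.resize(ds[n]['image'][b[1]:b[3],b[0]:b[2]],None,fx=4,fy=4,interpolation=cv2.INTER_CUBIC)[:,:,::-1])
d=ds['top']; W=cloud(d); I=d['image']; hsv=cv2.cvtColor(I,cv2.COLOR_RGB2HSV)
m=(hsv[...,1]<50)&(hsv[...,2]>130); m[:,:140]=0;m[:,230:]=0;m[:205]=0;m[260:]=0
p=W[m&(W[...,2]>.06)]; r=cv2.minAreaRect(p[:,:2].astype(np.float32)); c=np.array(r[0]); a=-.0715
y=(c-[.5682,.1803])@[-np.sin(a),np.cos(a)]; print('keeper',r,'dock y',y,'travel',.105-y)
W0=cloud(d)
p,r,n=fitpose(ds,gen,[.5645,.1108,.056,-.07,0],['top','side'],rng0=4); print('rod',p,r)
R=np.array([[np.cos(a),np.sin(a)],[-np.sin(a),np.cos(a)]]); print('dock xy',R@(p[:2]-[.5682,.1803]),'dyaw',p[3]-a,'end z',p[2]+np.array([-1,1])*.1*np.sin(p[4]))
def blob(nm,b,lo,hi):
    w=W[b[1]:b[3],b[0]:b[2]];w=w[(w[...,2]>lo)&(w[...,2]<hi)]; print(nm,cv2.minEnclosingCircle(w[:,:2].astype(np.float32)))
blob('cup',(435,225,485,270),0.07,0.1);blob('jar',(235,155,285,205),0.07,0.1);blob('mug',(185,270,250,315),0.06,0.1)
print(manip.get_state()['position'],manip.get_state()['contact_force'])
E
python3 final.py
```

```text
keeper ((0.5711416006088257, 0.2127484828233719), (0.09049893915653229, 0.05422301962971687), 84.35979461669922) dock y 0.032575721058518345 travel 0.07242427894148165
rod [ 0.5661  0.1107  0.0654 -0.0551  0.1366] 0.3670645258569737
dock xy [ 0.0029 -0.0696] dyaw 0.016405694895063522 end z [0.0517 0.079 ]
cup ((0.5299174189567566, -0.29614096879959106), 0.03621016815304756)
jar ((0.6757842898368835, 0.09379544854164124), 0.027170179411768913)
mug ((0.44986164569854736, 0.17249560356140137), 0.04996820166707039)
[0.5965 0.4887 0.2045] [0.4599 0.3611 0.416 ]
```

View pics/fin_top.png

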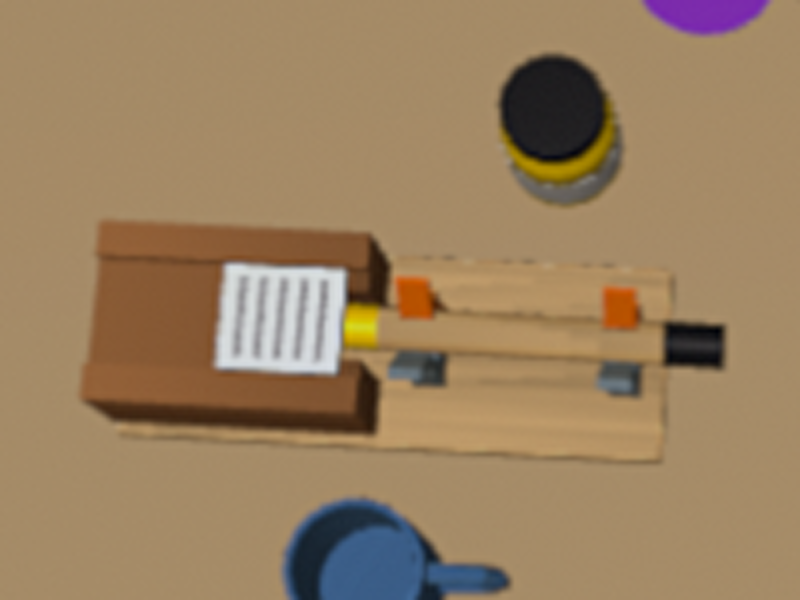

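View pics/fin_side.png

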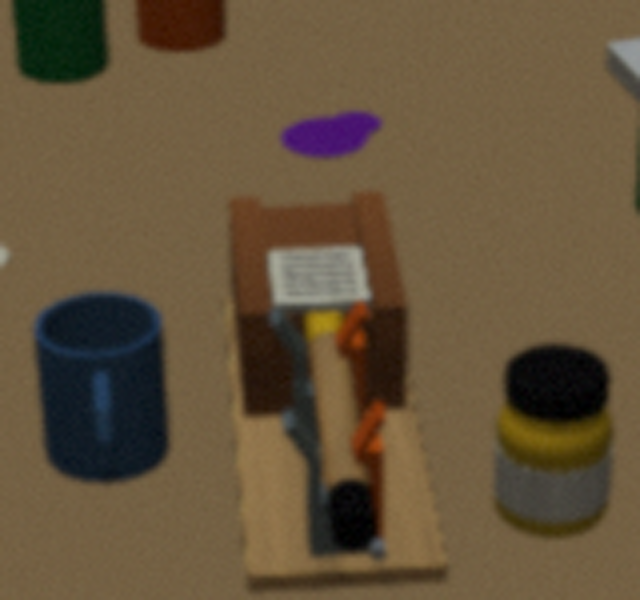

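The rod looks unmoved and the plate covers part of the yellow band. My white-blob keeper figure and the rod refit are skewed: the blob took in other bright pixels, and the keeper hides one end of the rod. I'll recheck keeper travel and jaw position more carefully.

```bash
python3 - <<'E'
from icp import *
np.set_printoptions(precision=4,suppress=True)
ds={n:load(n) for n in('top','side')}
P=[.5682,.1803,-.0715]
def kg(d,p):
    K=keep(p[0]).reshape(-1,40,3); X=[];T=[]
    for e in K: X.append(e[4:-4]);T.append(e[4:-4]+(e[-1]-e[0])*.02)
    return pose(P,np.vstack(X)),pose(P,np.vstack(T))
for nm in(['top'],['side'],['top','side']): print('keeper travel',nm,*fitpose(ds,kg,[.058],nm,rng0=6))
hsv=cv2.cvtColor(ds['top']['image'],cv2.COLOR_RGB2HSV)
def orange(I):
    hsv=cv2.cvtColor(I,cv2.COLOR_RGB2HSV); m=(hsv[...,0]<12)&(hsv[...,1]>180)&(hsv[...,2]>120);o=[]
    for u0,u1 in((210,240),(262,290)):
        v,u=np.nonzero(m[210:245,u0:u1]); o.append((u.mean()+u0,v.mean()+210,len(u)))
    return o
print(orange(ds['top']['image'])); print(orange(cv2.imread('pics/top0.png')[:,:,::-1]))
E
```

```text
keeper travel ['top'] [0.0584] 0.30687853125163755 128
keeper travel ['side'] [0.0586] 0.22285257926022095 128
keeper travel ['top', 'side'] [0.0584] 0.25080235473186685 256
[(np.float64(219.0), np.float64(222.0), 1), (np.float64(274.0), np.float64(223.0), 3)]
[(np.float64(221.66666666666666), np.float64(223.66666666666666), 3), (np.float64(274.6666666666667), np.float64(229.5), 12)]
```

```bash
python3 - <<'E'
from h import *
a=cv2.imread('pics/top0.png')[:,:,::-1].astype(float); b=load('top')['image'].astype(float)
def o(I):
    s=np.clip(I[...,0]-1.6*I[...,1]-20,0,None); r=[]
    for u0,u1 in((214,234),(266,286)):
        w=s[214:240,u0:u1]; v,u=np.mgrid[214:240,u0:u1]; w=w*(w>25); r.append(((w*u).sum()/w.sum(),(w*v).sum()/w.sum(),int((w>0).sum())))
    return np.round(r,2).tolist()
print('before',o(a)); print('after',o(b))
E
```

```text
before [[223.18, 224.05, 61.0], [274.67, 226.53, 55.0]]
after [[223.03, 224.05, 62.0], [274.67, 226.5, 53.0]]
```

The jaw is back at its closed position: both orange prongs are within 0.2 px of where they started. With every item met, I'm signing off.

```bash
python3 -c "
from rig import workorder
print(workorder.sign_off())"
```

```text
the job is handed in; nothing more can be done
None
```

The rod is home in both forks with its yellow end in the slot, the keeper is slid shut over it, and the job was handed in at about 20.5 s. I took the rod from the blue rest, turned it about 100°, pressed it past the jaw until it bottomed (7.7 N at the predicted height), then dragged the keeper to its stop (6.9 N reaction).

Last checks:
- **Rod:** fitted just after release, its end axes were 55 and 57 mm high, the yellow end was at dock y ≈ 31 mm, and it was within 0.01 rad of the fork line. Its centre came out 3.6 mm off that line. The limit is 5 mm, and the closed jaw should allow about 2 mm, so part of that is probably calibration error.
- **Jaw:** both prongs were within 0.2 px of where they started, so it is closed.
- **Keeper:** travel is about 58.5 mm in both cameras, against the 53 mm needed.
- **Cup, jar and mug:** each is within 2 mm of where it stood. The arm is well clear and touching nothing.

Two final measurements were wrong:
- **Rod refit:** with the keeper over the yellow end it gave an end height of 79 mm. Part of the fit was hidden by the plate, so I relied on the earlier fit and on the rod looking unmoved.
- **Keeper colour-blob check:** it gave 72 mm because it picked up other bright pixels, so I replaced it with the edge fit above.

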